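# Level the coin sizing gauge and hold it

### The job

Level the coin sizing gauge on the sill: swing the steel hasp up off its catch and fold it back past upright, clear of the black levelling-foot knob beneath it. Then take hold of the knob, press it down against its springs firmly onto its stop, and turn it anticlockwise, still pressing, until the bubble in the spirit level rests between its two lines. Finish while still holding the knob pressed down with the bubble centred, and leave the other things on the sill where they are.

Things in the scene. Friction and masses are not known exactly. Their poses are not given: they have to be found in the camera images.
- gauge_base: Fixed dark steel base plate, 150 x 320 x 12 mm, origin on the sill; z up, x away from the robot at yaw 0. On its line x = 0: hasp hinge post at y = -157 mm (30 x 14, 98 high), knob axis y = -85, catch post y = -20 (14 x 14, 90 high), axis (along x) on which rocker and deck tilt y = +138. On the deck, a brass plate with coin holes at x = -32, y = +65, top 55 mm high.
- hasp (a joint): Angle of the steel hasp about its hinge, rad. 0 = lying level over the knob, on its catch; grows as its free end swings up; pi/2 = upright; stop at 2.8 = folded back away from the knob. Stiff hinge: it stays where it is left.
- hasp_hinge (a point): Point on the hasp's hinge axis, which runs along the base's x, 100 mm above the sill, 150 mm along the base's -y. The hasp is a strap 12 mm wide and 6 mm thick, running from here to 152 mm along the base's +y when closed.
- hasp_tab (a point): Centre of the hasp's thumb tab at the strap's free end: 14 mm thick along the hinge axis, 20 mm along the strap, 30 mm tall, standing up from the strap when closed. At angle 0 it is 140 mm along the base's +y and 18 mm above the hinge axis (radius 141 mm). Pinched along the hinge axis it pivots between the fingers, so the tool can point down all the way.
- knob_top (a point): Top centre of the round black ribbed knob, 40 mm diameter (43 over ribs), 34 mm tall, underside 12 mm above the sprung rocker that carries it, 223 mm from the tilting axis; top 80 mm above the sill pressed, 87 at first. Its screw tilts the deck with the level: anticlockwise from above lowers the knob end, 0.03 rad per rad; it needs 0.6 to 1.15 rad. Friction 0.2 N m; stop 0.7 past level.
- deck_press (a joint): How far the sprung rocker with knob and deck is pressed towards its stop, rad. 0 = risen on its springs (start), 0.03 = on its hard stop (knob 6.7 mm lower). Pushing at the knob takes about 3 N to begin and 8 N to reach the stop; it rises again when let go. The level counts only with the rocker on its stop. The reading is noisy, by some 0.003.
- bubble (a joint): Place of the bubble in the vial, m, from the middle between the two black lines, positive along the base's +y (away from the knob); it runs to the higher end, at most 0.034 either way. The bubble is 20 mm long and the lines 36 mm apart, so within 0.008 it is between them. With the rocker on its stop it moves 0.0225 m per rad of knob, anticlockwise positive; settles in 1 to 2 s.
- vial_mid (a point): Middle of the spirit level's vial on the deck (26 mm diameter, 104 mm long, clear, along the base's y, between two beech blocks), at x = +38, y = +62 mm of the base, 65 mm above the sill when level.
- nickel_tube1: Bystander: rolled nickels in an orange tube, 23 mm diameter, 80 mm long, lying on the sill beyond the gauge; origin under its middle.
- nickel_tube2: Bystander: a second such tube, on the robot's side of the gauge.
- coin_stack: Bystander: stack of brass coins, 26 mm diameter, 30 mm tall, to the left of the gauge; origin at the centre of its underside.
- date_stamp: Bystander: turned wooden hand stamp, 38 mm diameter, 78 mm tall, standing; origin at the centre of its underside.
- tip_bowl: Bystander: white porcelain bowl, 120 mm diameter, 50 mm tall, to the right; origin at the centre of its underside.

How it is judged:
By the outcome, as a careful person would: the job done as asked, in the order asked, and still so for the second after the job is handed in, while the arm keeps its last pose, push and grip.
It also fails if it takes over 58 s, if anything falls off the work surface, if the arm or the gripper's body presses on something with over 40 N, if the wrist force passes 120 N, or if a joint passes its speed limit or range.

### The arm

A 6-joint arm with a two-finger parallel gripper is mounted at the origin on the work surface. World frame = base frame: x ahead of the robot, y to its left, z up, the work surface at z = 0. Lengths are in m, angles in rad, forces in N, time in s.
With the tool pointing down it reaches from about 0.35 to 0.775 m from the base axis. Payload 5.5 kg.
Tool frame: the origin (TCP) lies where the fingers leave the gripper's body, on its centre line; the fingertips stand env.tip_reach ahead of it and the grasp point (between the pads) lies 54 mm ahead of it (env.tip_reach is the distance from the TCP to the fingertips, in m); z points along the fingers, y is the line along which they close (so a half turn about z gives the same grasp; the last joint's range is limited). The gripper opens to 85 mm and grips with 20 to 120 N. Pads are 22 mm wide; open, the fingers measure 114 mm over their backs; the gripper's body (76 mm by 85 mm) begins 54 mm behind the grasp point. The pads swing forward as they close: fully open they stand 13 mm farther back than shut.
Start: joints at [1.152, 0.313, 0.046, 1.304, 0, 1.431], TCP at [0.158, 0.553, 0.304] pointing down, gripper open.
Joint ranges: [-2.76, 2.76], [-0.86, 1.69], [-1.03, 1.26], [-2.2, 2.34], [-1.47, 1.5], [-3.14, 3.14]. Speed limits (rad/s): [2.57, 2.57, 3.14, 3.14, 3.14, 3.14].

### API

Orientations are given as a unit quaternion [w, x, y, z].
In Python, from workcell import status, optics, hand_in, env gives the robot as it stands.
- The arm moves only by the shell command python3 -m handwheel 'ROWS' [FORCE]. ROWS is a JSON object whose one key "deltas" holds a list of rows, each a list of 5 numbers: the opening, from -1 (shut) to 1 (fully open), then the shift along the tool's x, y, z in units of 40 mm (1.0 is 40 mm), then the turn about the tool's z in units of 10 degrees (1.0 is 10 degrees). In form: {"deltas": [[jaw, x, y, z, roll], ...]}. A call has 1 to 20 rows; each row shifts and turns the commanded pose from where the row before left it, along the tool's axes as they then stand; what a row does not reach is not made up. A row lasts 1/8 s, in which the tool goes at most 62.5 mm and 10.7 degrees, less where a joint would pass 70% of its speed; a pose out of reach is approached as far as the arm can. A call is refused whole if a number of a shift passes 1 or a number of a turn 1, either way. A call with a gripper value outside its range is refused whole. The fingers move at their own pace and stop on an object; FORCE is the grip in N (left out, the last holds). Time passes only in rows, so rows that do not move let the fingers close. It gives the time, the measured TCP pose, the force, the opening and the grip force at its end, in the units of the state.
- status.get_state(): the state, without advancing time (a new reading comes with each control period).
- optics.read_camera(name): name is "scene" or "side" or "wrist"; returns a dict with "frame" (400x640x3 uint8, red, green, blue), "depth" (400x640 float32, m along the optical axis (not along the pixel's ray), 0 where there is no reading), "vfov" (degrees; the focal length in pixels is half the picture's height over the tangent of half this angle, whatever the lens; pixels are square), "cx", "cy" (the principal point, pixels), "origin" and "attitude" of the camera in the world. Camera axes: x right, y down, z forward; pixel columns grow to the right and rows downward; lengths in m; the calibration is good to about 2 mm. The wrist camera is an equidistant fisheye: a pixel r from the principal point sees the ray r / f radians off the axis. A picture is of the moment at which its call begins.
- hand_in(): hands the job in; it is judged then, once.
The state is a dict: "clock": time; "joint_pos": joint angles; "qvel": joint speeds; "tau": joint torques, N m; "tcp_pos": TCP position; "orientation": TCP orientation; "wrist_force": force on the tool from outside, world axes, zero at the start; "ft_torque": the same for the moment, N m; "finger_gap": finger opening in m; "grip_force": force on a finger pad.
Only numpy, scipy, OpenCV 4.12 (cv2) and the standard library are available. Lean on these libraries where they do the work, as an engineer would, in place of code of your own. Each camera call takes 0.05 s, during which the arm holds its last target. There are 200 camera calls.

## Working session

There is one attempt and no reset: what is moved stays moved. The work goes in short steps, Python scripts to look and compute and a shell command to move; the robot and the scene stay as the last step left them, time stands still between calls to the robot, and variables do not carry over. Pictures are saved under pics/ and viewed, at most 10 in all, crops included, and the job is handed in when it is done.

```bash
mkdir -p pics
cat > h.py <<'E'
import numpy as np, cv2
from workcell import status, optics, env
from scipy.spatial.transform import Rotation as R
def rot(q):
    q=np.asarray(q,float)
    return q if q.shape==(3,3) else R.from_quat(np.r_[q[1:],q[0]]).as_matrix()
def shot(name,fn=None):
    c=optics.read_camera(name)
    if fn: cv2.imwrite('pics/'+fn,c['frame'][:,:,::-1])
    return c
def ray(c,u,v,fish=False):
    f=200/np.tan(np.radians(c['vfov'])/2); a,b=u-c['cx'],v-c['cy']
    if fish:
        r=np.hypot(a,b);t=r/f;d=np.array([a/r*np.sin(t),b/r*np.sin(t),np.cos(t)]); d/=d[2]
    else: d=np.array([a/f,b/f,1])
    return rot(c['attitude'])@d
def pt(c,u,v,fish=False):
    w=c['depth'][v-1:v+2,u-1:u+2]; w=w[w>0]
    return np.array(c['origin'])+ray(c,u,v,fish)*np.median(w)
E
python3 - <<'E'
from h import *
s=status.get_state();print({k:np.round(v,3) for k,v in s.items()},env.tip_reach)
for n in('scene','side','wrist'):
    c=shot(n,n+'1.png');np.savez('pics/'+n+'1.npz',**c);print(n,c['vfov'],c['cx'],c['cy'],c['origin'],c['attitude'])
E
```

```text
{'clock': np.float64(0.0), 'joint_pos': array([ 1.152,  0.314,  0.045,  1.304, -0.   ,  1.431]), 'qvel': array([-0.   ,  0.   ,  0.   ,  0.001, -0.   , -0.   ]), 'tau': array([ 1.0000e-03, -4.8062e+01,  2.9854e+01,  1.9000e-02, -0.0000e+00,
       -0.0000e+00]), 'tcp_pos': array([0.158, 0.552, 0.303]), 'orientation': array([-0.   ,  0.139,  0.99 , -0.001]), 'wrist_force': array([0.153, 0.439, 0.516]), 'ft_torque': array([-0.049, -0.027, -0.002]), 'grip_force': np.float64(0.0), 'finger_gap': np.float64(0.085)} 0.0726
scene 55.85317056380794 317.717904934226 196.73118925842962 [ 0.89066931 -0.66156828  0.96208505] [-0.32104673  0.92132675  0.20705088 -0.07222158]
side 53.90958589194288 323.47409549632494 200.19880258233664 [0.33615822 0.69067493 0.75185478] [ 0.07192378 -0.14250606  0.89945366 -0.40681951]
wrist 65.70646984690485 320.9472970218741 193.8121686938864 [0.08277597 0.57505668 0.3729901 ] [0.12511937 0.7888325  0.59445631 0.09332804]
```

View pics/scene1.png

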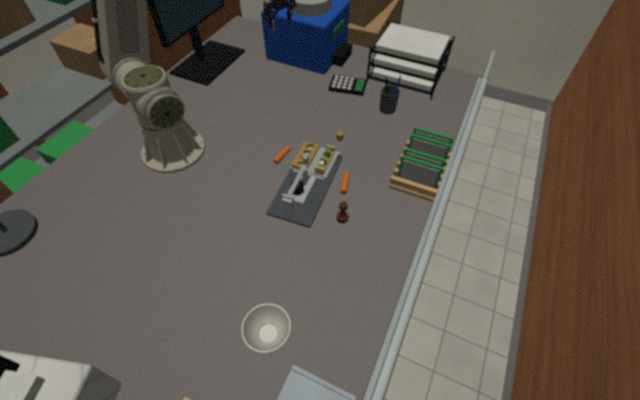

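View pics/side1.png

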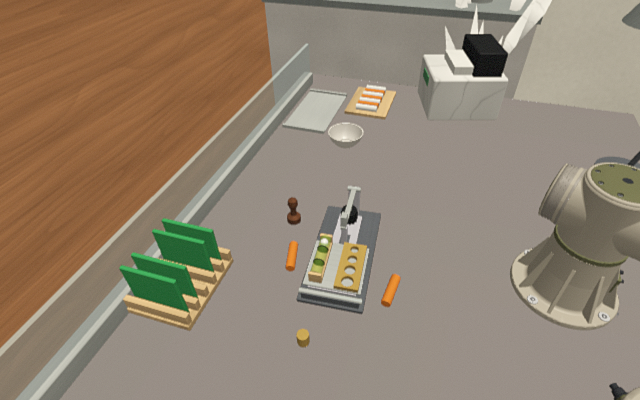

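The gauge is at side px (300–380, 207–307) with the knob near (348, 215). The date stamp stands at (293, 210), and the tubes lie at (292, 255) and (391, 290). I'll enlarge the gauge.

Run:
```python
import cv2
a=cv2.imread('pics/side1.png')[175:315,280:420];b=cv2.imread('pics/scene1.png')[130:230,255:355]
a=cv2.resize(a,(560,560),interpolation=cv2.INTER_CUBIC);cv2.imwrite('pics/c1.png',a)
```

```text
(no output)
```

View pics/c1.png

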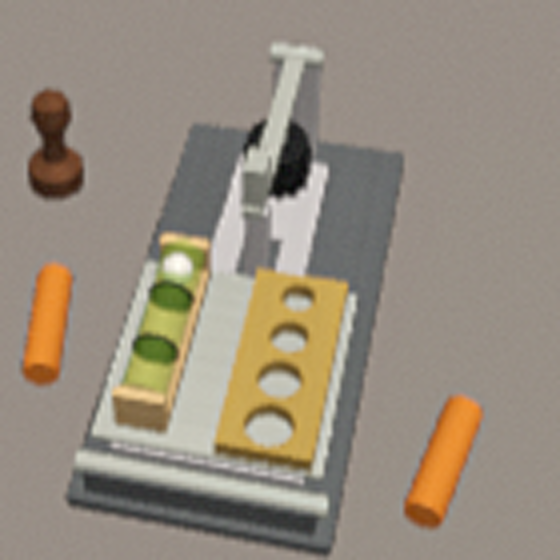

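The crop shows the base corners at (195,125), (403,153), (330,552) and (68,500). The tab is at (257,180), the hinge bar runs (272,50)–(322,55), and the bubble sits at the knob end at (180,265). Next I'll solve the base pose.

```bash
cat > fit.py <<'E'
from h import *
from scipy.optimize import least_squares
c=dict(np.load('pics/side1.npz'))
f=200/np.tan(np.radians(c['vfov'])/2)
def proj(P):
    q=(P-c['origin'])@rot(c['attitude']); return q[:,:2]/q[:,2:]*f+[c['cx'],c['cy']]
# crop px -> model points (base frame)
obs=[((195,125),(.075,-.16,.012)),((403,153),(-.075,-.16,.012)),((330,552),(-.075,.16,0)),((68,500),(.075,.16,0)),
((255,160),(0,-.01,.132)),((297,50),(0,-.15,.103))]
uv=np.array([o[0] for o in obs])/4+[280,175]-.4; M=np.array([o[1] for o in obs])
def W(p,M): 
    a,b=np.cos(p[2]),np.sin(p[2]); return M@np.array([[a,b,0],[-b,a,0],[0,0,1]])+[p[0],p[1],0]
r=least_squares(lambda p:(proj(W(p,M))-uv).ravel(),[.4,.1,0])
p=r.x;print(p,np.degrees(p[2]),r.fun.reshape(-1,2).round(1))
np.save('pose.npy',p)
for n,m in dict(hinge=(0,-.15,.1),tab=(0,-.01,.118),knob=(0,-.085,.087),vial=(.038,.062,.065)).items(): print(n,W(p,np.array([m]))[0].round(4))
# depth check
for u,v in [(280+180/4,175+430/4),(280+258/4,175+185/4),(280+290/4,175+150/4),(280+300/4,175+48/4),(280+380/4,175+200/4),(280+100/4,175+450/4)]:
    print(u,v,pt(c,int(u),int(v)).round(4))
E
python3 fit.py
```

```text
[0.50633028 0.05868003 0.08782184] 5.031820632226825 [[-0.9 -1.3]
 [ 0.3 -0.5]
 [-0.2  1.7]
 [-0.8  1.7]
 [ 1.  -1.8]
 [ 0.5 -1.9]]
hinge [ 0.5195 -0.0907  0.1   ]
tab [0.5072 0.0487 0.118 ]
knob [ 0.5138 -0.026   0.087 ]
vial [0.5387 0.1238 0.065 ]
325.0 282.5 [0.5101 0.186  0.0448]
344.5 221.25 [0.5021 0.0689 0.1259]
352.5 212.5 [ 0.5024 -0.0065  0.087 ]
355.0 187.0 [ 0.5151 -0.0803  0.1062]
375.0 225.0 [ 0.4496 -0.0545  0.012 ]
305.0 287.5 [0.5569 0.1905 0.013 ]
```

```bash
cat > cloud.py <<'E'
from h import *
def cloud(c):
    f=200/np.tan(np.radians(c['vfov'])/2); v,u=np.mgrid[:400,:640]; z=c['depth']
    q=np.stack([(u-c['cx'])/f*z,(v-c['cy'])/f*z,z],-1)@rot(c['attitude']).T+c['origin']
    return q.reshape(-1,3)[z.ravel()>0]
if __name__=='__main__':
  for n in('side','scene'):
    P=cloud(dict(np.load(f'pics/{n}1.npz')))
    P=P[(abs(P[:,0]-.506)<.12)&(abs(P[:,1]-.06)<.2)]
    b=P[(P[:,2]>.008)&(P[:,2]<.017)]
    r=cv2.minAreaRect((b[:,:2]*1000).astype(np.float32));print(n,len(b),r)
    t=P[P[:,2]>.11];print('tab',len(t),t.min(0).round(4),t.max(0).round(4),t.mean(0).round(4))
    t=P[(P[:,2]>.098)&(P[:,2]<.11)];print('strap',len(t),t.min(0).round(4),t.max(0).round(4))
    d=np.linalg.svd(t[:,:2]-t[:,:2].mean(0),full_matrices=False)[2][0];print(d)
E
python3 cloud.py
```

```text
side 1816 ((530.1361083984375, 62.32167053222656), (199.39443969726562, 323.19256591796875), 5.001209735870361)
tab 96 [0.4978 0.0485 0.1104] [0.513  0.0719 0.1386] [0.5044 0.0644 0.1276]
strap 208 [ 0.4981 -0.0822  0.098 ] [0.5344 0.0733 0.1097]
[ 0.09427398 -0.99554629]
scene 1583 ((531.208740234375, 60.62193298339844), (200.3778076171875, 323.04339599609375), 5.170505523681641)
tab 57 [0.4994 0.046  0.1109] [0.5146 0.0677 0.1408] [0.5082 0.054  0.1281]
strap 213 [ 0.5013 -0.0948  0.098 ] [0.5358 0.0685 0.1096]
[ 0.07693502 -0.99703611]
```

```bash
python3 -m handwheel '{"deltas":[[1,-0.3,0.3,0,0.9],[1,0,0,0,1],[1,0,0,0,1],[1,0,0,0,1],[1,0,0,0,1],[1,0,0,0,1],[1,0,0,0,1],[1,-0.8,0.5,0,0],[1,-0.8,0.5,0,0],[1,-0.8,0.5,0,0],[1,-0.8,0.5,0,0],[1,-0.8,0.5,0,0],[1,-0.8,0.5,0,0],[1,-0.8,0.5,0,0],[1,-0.8,0.5,0,0],[1,-0.8,0.5,0,0],[1,-0.8,0.5,0,0],[1,-0.8,0.5,0,0],[1,-0.8,0.5,0,0],[1,-0.8,0.5,0,0]]}'
python3 - <<'E'
from h import *
s=status.get_state();print(s['tcp_pos'],s['joint_pos'],rot(s['orientation']).round(3))
c=shot('wrist','w2.png');np.savez('pics/w2.npz',**c)
E
```

```text
clock: 2.65
tcp_pos: [0.469, 0.1684, 0.3037]
orientation: [-0.0, 0.675, 0.737, -0.0]
wrist_force: [0.8, -0.1, -1.2]
finger_gap: 0.0854
grip_force: 0.0
[0.46902766 0.16836081 0.30369855] [ 1.83326130e-01  1.65042091e-01 -1.47130719e-01  1.25892374e+00
  1.55311112e-04  1.66641566e+00] [[-0.088  0.996 -0.   ]
 [ 0.996  0.088  0.   ]
 [ 0.    -0.    -1.   ]]
```

View pics/w2.png

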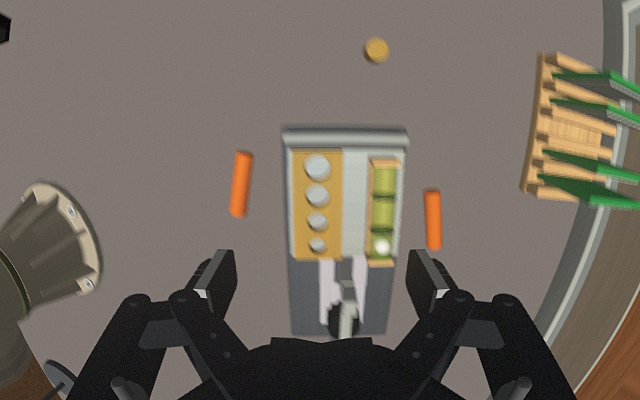

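The base is square to the image, so the yaw matches. The tab is at (347, 290), the strap runs down to (345, 335), and the knob is at (341, 322). I'll measure positions from this depth image.

Run:
```python
from h import *
c=dict(np.load('pics/w2.npz'))
f=200/np.tan(np.radians(c['vfov'])/2); v,u=np.mgrid[:400,:640]
a,b=u-c['cx'],v-c['cy'];r=np.hypot(a,b)+1e-9;t=r/f;z=c['depth']
q=np.stack([a/r*np.tan(t)*z,b/r*np.tan(t)*z,z],-1)@rot(c['attitude']).T+c['origin']
ok=(z>0)&(u>280)&(u<410)&(v>110)&(v<336); P=q[ok]
ang=.0878;e=np.array([[np.cos(ang),np.sin(ang)],[-np.sin(ang),np.cos(ang)]])
def rep(n,m):
    t=P[m];B=t[:,:2]@e.T;print(n,len(t),'baseaxes min',np.percentile(B,2,0).round(4),'max',np.percentile(B,98,0).round(4),'z',t[:,2].min().round(4),t[:,2].max().round(4))
Z=P[:,2]
rep('base',(Z>.008)&(Z<.017));rep('tab',(Z>.112)&(P[:,1]<.1)&(Z<.16));rep('strap',(Z>.1)&(Z<.109));rep('knobtop',(Z>.08)&(Z<.095)&(P[:,1]<.03))
rep('brass',(Z>.048)&(Z<.062)&(P[:,0]<.51)&(P[:,1]>.05))
for n,uv in dict(tab=(347,283),tabb=(347,292),strap=(346,315),knob=(335,325),edgeL=(292,300),edgeR=(388,300)).items(): p=q[uv[1],uv[0]];print(n,p.round(4),(e@p[:2]).round(4))
p=np.load('pose.npy');print('fit origin in base axes',e@p[:2])
```

```text
base 5981 baseaxes min [ 0.4347 -0.139 ] max [0.5814 0.1742] z 0.0083 0.017
tab 436 baseaxes min [0.5013 0.0051] max [0.5146 0.0259] z 0.1121 0.1377
strap 326 baseaxes min [ 0.5022 -0.0544] max [0.5141 0.0278] z 0.1 0.1089
knobtop 388 baseaxes min [ 0.4899 -0.0712] max [ 0.5266 -0.0401] z 0.08 0.0886
brass 4813 baseaxes min [0.4479 0.0301] max [0.5128 0.1531] z 0.048 0.062
tab [0.5049 0.07   0.1105] [0.5091 0.0255]
tabb [0.5039 0.0692 0.1252] [0.508  0.0247]
strap [0.5105 0.0219 0.1044] [ 0.5104 -0.023 ]
knob [ 0.5025 -0.0109  0.086 ] [ 0.4996 -0.0549]
edgeL [ 0.4452 -0.0331  0.0128] [ 0.4406 -0.072 ]
edgeR [ 0.5862 -0.0255  0.0101] [ 0.5817 -0.0768]
fit origin in base axes [0.50952541 0.01405529]
```

```bash
python3 -m handwheel '{"deltas":[[0,-0.7,0.16,0,0],[0,-0.7,0.17,0,0],[0,-0.7,0.16,0,0],[0,-0.68,0.16,0,0],[0,0,0,0.8,0],[0,0,0,0.8,0],[0,0,0,0.8,0],[0,0,0,0.7,0],[0,0,0,0,0],[-1,0,0,0,0],[-1,0,0,0,0],[-1,0,0,0,0],[-1,0,0,0,0],[-1,0,0,0,0],[-1,0,0,0,0],[-1,0,0,0,0]]}' 50
```

```text
clock: 4.7
tcp_pos: [0.5045, 0.0611, 0.1802]
orientation: [0.0, 0.675, 0.737, 0.0]
wrist_force: [-1.9, 2.7, 4.2]
finger_gap: 0.013
grip_force: 53.9
```

```bash
python3 -m handwheel '{"deltas":[[-1,-0.16,0,-0.6,0],[-1,-0.26,0,-0.56,0],[-1,-0.35,0,-0.51,0],[-1,-0.43,0,-0.44,0],[-1,-0.5,0,-0.36,0],[-1,-0.56,0,-0.27,0]]}' 50
python3 - <<'E'
from h import *
shot('side','s3.png')
a=cv2.imread('pics/s3.png')[120:320,260:440];cv2.imwrite('pics/c3.png',cv2.resize(a,None,fx=2.5,fy=2.5))
E
```

```text
clock: 5.45
tcp_pos: [0.5122, -0.0289, 0.2889]
orientation: [-0.001, 0.675, 0.738, 0.001]
wrist_force: [3.8, 2.2, -7.2]
finger_gap: 0.0132
grip_force: 48.7
```

View pics/c3.png

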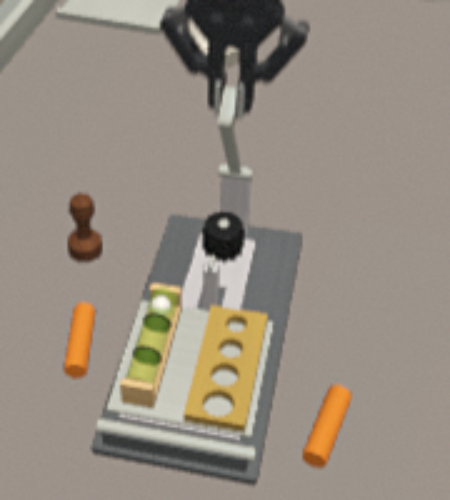

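The hasp is held between the fingers at (228, 100) and is swinging up about its hinge at (235, 172). The knob at (223, 235) is uncovered, so I'll continue the arc.

```bash
python3 -m handwheel '{"deltas":[[-1,-0.6,0,-0.17,0],[-1,-0.62,0,-0.06,0],[-1,-0.62,0,0.05,0],[-1,-0.6,0,0.16,0],[-1,-0.56,0,0.26,0],[-1,-0.51,0,0.35,0],[-1,-0.44,0,0.43,0],[-1,-0.36,0,0.5,0],[-1,0,0,0,0],[-1,0,0,0,0]]}' 50
python3 - <<'E'
from h import *
e=np.array([[.99615,.0877],[-.0877,.99615]]);s=status.get_state();print(e@s['tcp_pos'][:2])
E
```

```text
clock: 6.75
tcp_pos: [0.5276, -0.2026, 0.2289]
orientation: [0.001, 0.676, 0.737, -0.001]
wrist_force: [-1.6, -5.5, 3.8]
finger_gap: 0.0128
grip_force: 66.3
[ 0.50775597 -0.2481323 ]
```

```bash
python3 -m handwheel '{"deltas":[[0,0,0,0,0],[0,0,0,0,0],[0,0,0,0,0],[0,0,0,-0.6,0],[0,0,0,-0.8,0],[0,0,0,-0.7,0],[0,0.7,0,0,0],[0,0.8,0,0,0],[0,0.8,0,0,0],[0,0,0,0,0],[0,0,0,0,0]]}' 50
python3 - <<'E'
from h import *
s=status.get_state();print(s['tcp_pos'])
c=shot('wrist','w4.png');np.savez('pics/w4.npz',**c)
f=200/np.tan(np.radians(c['vfov'])/2); v,u=np.mgrid[:400,:640]
a,b=u-c['cx'],v-c['cy'];r=np.hypot(a,b)+1e-9;t=r/f;z=c['depth']
q=np.stack([a/r*np.tan(t)*z,b/r*np.tan(t)*z,z],-1)@rot(c['attitude']).T+c['origin']
e=np.array([[.99615,.0877],[-.0877,.99615]])
B=q.copy();B[...,:2]=q[...,:2]@e.T
m=(z>0)&(abs(B[...,0]-.508)<.04)&(abs(B[...,1]+.06)<.04)&(B[...,2]>.075)&(B[...,2]<.1)
k=B[m];print('knob',len(k),np.percentile(k,[1,50,99],axis=0).round(4),cv2.minEnclosingCircle((k[:,:2]*1000).astype(np.float32)))
m=(z>0)&(abs(B[...,0]-.508)<.015)&(abs(B[...,1])<.03)&(B[...,2]>.075)&(B[...,2]<.1);k=B[m];print('catch',len(k),np.percentile(k,[1,99],axis=0).round(4) if len(k) else 0)
E
```

```text
clock: 8.12
tcp_pos: [0.5193, -0.1093, 0.3127]
orientation: [0.0, 0.675, 0.738, -0.0]
wrist_force: [-0.8, -0.8, -0.2]
finger_gap: 0.0425
grip_force: 0.0
[ 0.51931303 -0.10932968  0.31269086]
knob 1399 [[ 0.4894 -0.078   0.0782]
 [ 0.5086 -0.0587  0.0866]
 [ 0.5274 -0.0394  0.0887]] ((508.4774169921875, -58.38841247558594), 21.553632736206055)
catch 258 [[ 0.5021 -0.0029  0.0756]
 [ 0.5151  0.0121  0.0981]]
```

View pics/w4.png

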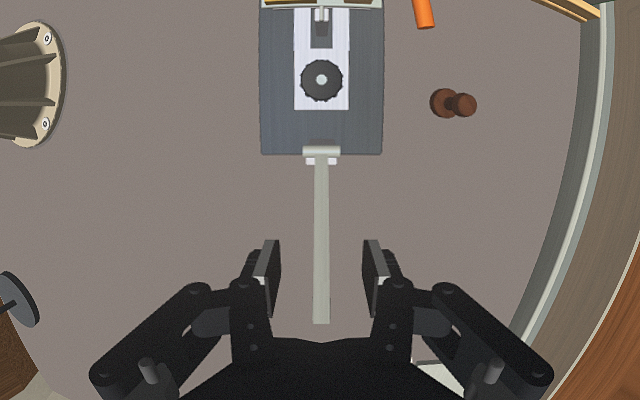

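The hasp is folded back along (320, 240) and free of the fingers. The knob is open at (321, 80), which gives base axes (0.508, -0.058). Moving to the knob with a 30° clockwise pre-turn.

```bash
python3 -m handwheel '{"deltas":[[0.6,0.8,0,0,0],[0.6,0.8,0.02,0,0],[0.6,0.8,0,0,0],[0.6,0,0,0.4,1],[0.6,0,0,0.8,1],[0.6,0,0,0.8,1],[0.6,0,0,0.9,0],[0.6,0,0,0.9,0],[0.6,0,0,0.6,0],[0.6,0,0,0.4,0],[0.6,0,0,0,0],[0.6,0,0,0,0]]}' 60
python3 - <<'E'
from h import *
e=np.array([[.99615,.0877],[-.0877,.99615]]);s=status.get_state();print(e@s['tcp_pos'][:2],s['tcp_pos'][2],s['joint_pos'].round(2))
E
```

```text
clock: 9.68
tcp_pos: [0.5121, -0.0141, 0.1212]
orientation: [0.0, 0.844, 0.537, 0.0]
wrist_force: [-0.0, -0.1, 0.4]
finger_gap: 0.0684
grip_force: 0.0
[ 0.5089078  -0.05897752] 0.12119473353846302 [-0.18  0.33 -0.41  0.83  0.    1.82]
```

```bash
python3 -m handwheel '{"deltas":[[0.6,0,0,0.1,0],[-1,0,0,0,0],[-1,0,0,0,0],[-1,0,0,0,0],[-1,0,0,0,0],[-1,0,0,0,0],[-1,0,0,0,0]]}' 70
python3 -m handwheel '{"deltas":[[-1,0,0,0.05,0],[-1,0,0,0.05,0],[-1,0,0,0.05,0],[-1,0,0,0,0],[-1,0,0,0,0],[-1,0,0,0,0]]}' 70
```

```text
clock: 10.55
tcp_pos: [0.5116, -0.0135, 0.1168]
orientation: [0.0, 0.843, 0.537, 0.0]
wrist_force: [-1.3, -0.1, 3.6]
finger_gap: 0.0388
grip_force: 69.7
clock: 11.3
tcp_pos: [0.5116, -0.014, 0.1114]
orientation: [0.0, 0.843, 0.537, -0.0]
wrist_force: [-3.2, -3.1, 10.7]
finger_gap: 0.0385
grip_force: 70.0
```

```bash
python3 -m handwheel '{"deltas":[[-1,0,0,0.05,0],[-1,0,0,0,0],[-1,0,0,0,0]]}' 70;python3 -m handwheel '{"deltas":[[-1,0,0,0.04,0],[-1,0,0,0,0],[-1,0,0,0,0]]}' 70
```

```text
clock: 11.68
tcp_pos: [0.5116, -0.0141, 0.1102]
orientation: [0.001, 0.843, 0.537, 0.0]
wrist_force: [-5.9, -3.6, 16.6]
finger_gap: 0.0384
grip_force: 70.8
clock: 12.05
tcp_pos: [0.5116, -0.0141, 0.1098]
orientation: [0.001, 0.843, 0.537, 0.0]
wrist_force: [-8.5, -4.8, 26.6]
finger_gap: 0.0386
grip_force: 71.5
```

On the stop, since the force is rising steeply. Turning anticlockwise, about 40° first.

```bash
python3 -m handwheel '{"deltas":[[-1,0,0,0,-0.7],[-1,0,0,0,-0.7],[-1,0,0,0,-0.7],[-1,0,0,0,-0.7],[-1,0,0,0,-0.7],[-1,0,0,0,-0.7],[-1,0,0,0,0],[-1,0,0,0,0],[-1,0,0,0,0],[-1,0,0,0,0],[-1,0,0,0,0],[-1,0,0,0,0],[-1,0,0,0,0],[-1,0,0,0,0],[-1,0,0,0,0],[-1,0,0,0,0],[-1,0,0,0,0],[-1,0,0,0,0]]}' 70
python3 - <<'E'
from h import *
a=shot('side','s5.png')['frame'][215:295,290:380,::-1]
w=shot('wrist','w5.png');np.savez('pics/w5.npz',**w)
b=w['frame'][:,160:560,::-1]
cv2.imwrite('pics/c5.png',np.hstack([cv2.resize(a,(400,400),interpolation=cv2.INTER_CUBIC),b]))
E
```

```text
clock: 14.3
tcp_pos: [0.5108, -0.0142, 0.1096]
orientation: [0.0, 0.595, 0.804, -0.001]
wrist_force: [-9.5, -3.3, 28.2]
finger_gap: 0.0385
grip_force: 71.5
```

View pics/c5.png

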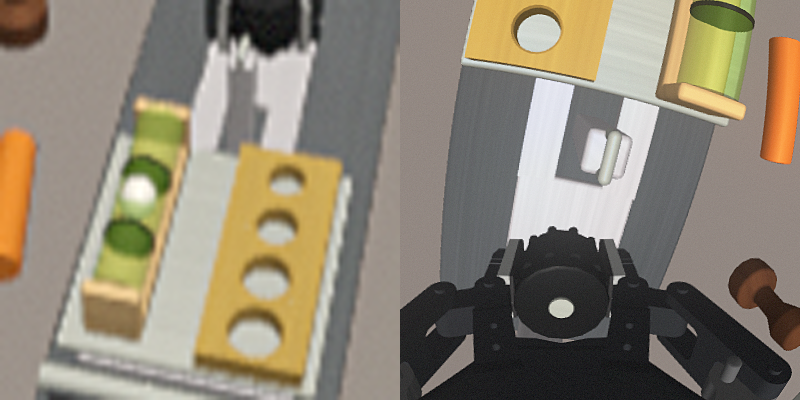

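The bubble at (138, 190) lies between the lines at (148, 175) and (130, 238), but parallax matters because it floats at the top of the vial. I'll check by overlaying projected geometry.

```bash
cat > ov.py <<'E'
from h import *
import sys
e=np.array([[.99615,.0877],[-.0877,.99615]])
def run(tag):
    out=[]
    for n,S in(('side',11),('scene',11)):
        c=shot(n,f'{n}{tag}.png');f=200/np.tan(np.radians(c['vfov'])/2)
        def pr(M):
            P=np.array(M,float).reshape(-1,3).copy();P[:,:2]=(P[:,:2]+[.5085,.0257])@e
            q=(P-c['origin'])@rot(c['attitude']);return q[:,:2]/q[:,2:]*f+[c['cx'],c['cy']]
        o=np.round(pr([.038,.062,.065])[0]).astype(int)-[17,25]
        im=cv2.resize(c['frame'][o[1]:o[1]+50,o[0]:o[0]+34,::-1],None,fx=S,fy=S,interpolation=cv2.INTER_CUBIC)
        raw=im.copy();t=np.linspace(0,2*np.pi,40)
        for s in(-.018,.018):
            cv2.polylines(im,[((pr(np.c_[.038+.013*np.cos(t),0*t+.062+s,.065+.013*np.sin(t)])-o+.5)*S).astype(int)],True,(0,0,255),1)
        for s in(-.008,0,.008): cv2.circle(im,tuple(((pr([.038,.062+s,.072])[0]-o+.5)*S).astype(int)),3,(255,0,255),-1)
        out+=[raw[:, :] if n=='side' else im] if 0 else [im]
    cv2.imwrite(f'pics/ov{tag}.png',np.hstack(out))
run(sys.argv[1])
E
python3 ov.py 6
```

```text
(no output)
```

View pics/ov6.png

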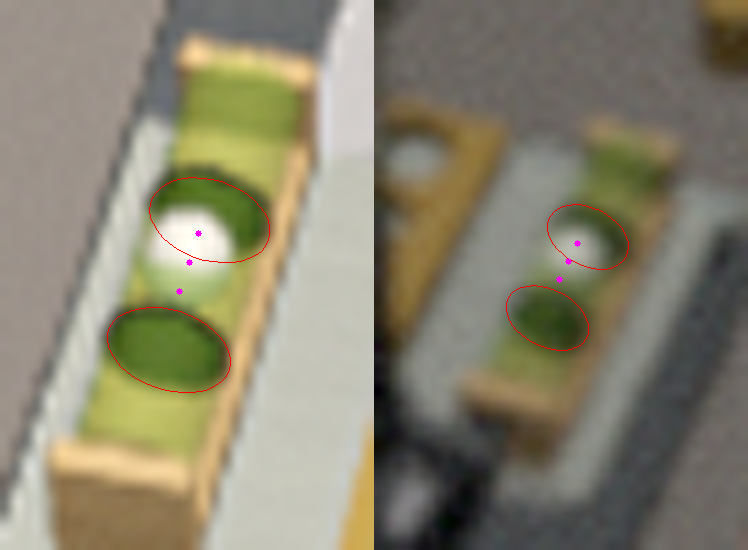

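The projected rings fall on the real ones. The white bubble appears 6 mm toward the knob from the side and 5 mm away from it in the scene view. That is opposite parallax, so it is really about 0.5 mm off centre. I'll hold 1 s and confirm it is still.

```bash
python3 -m handwheel '{"deltas":[[-1,0,0,0,0],[-1,0,0,0,0],[-1,0,0,0,0],[-1,0,0,0,0],[-1,0,0,0,0],[-1,0,0,0,0],[-1,0,0,0,0],[-1,0,0,0,0]]}' 70
python3 - <<'E'
from h import *
import glob
from cloud import cloud
shot('side','side7.png');c=shot('scene','scene7.png')
for n,(x0,x1,y0,y1) in dict(side=(300,345,225,285),scene=(310,335,145,175)).items():
    for t in '67':
        a=cv2.imread(f'pics/{n}{t}.png')[y0:y1,x0:x1].astype(float);m=np.clip(a.min(2)-(150 if n=='side' else 120),0,None)
        v,u=np.mgrid[:m.shape[0],:m.shape[1]];print(n,t,(m*u).sum()/m.sum()+x0,(m*v).sum()/m.sum()+y0)
E
```

```text
clock: 15.5
tcp_pos: [0.5108, -0.0142, 0.1096]
orientation: [0.0, 0.595, 0.804, -0.001]
wrist_force: [-9.5, -4.2, 28.9]
finger_gap: 0.0389
grip_force: 71.5
side 6 328.5029096001245 258.89011980706397
side 7 328.50994304920175 258.9162854386456
scene 6 320.96207285016897 158.9598197521592
scene 7 320.91433962264153 158.99509433962265
```

The bubble is still and centred, and the knob is held down at 29 N.

```bash
python3 -c "from workcell import hand_in;print(hand_in())"
```

```text
the job is handed in; nothing more can be done
None
```

I handed the job in at about 15.5 s: the hasp is folded back to about 2.4 rad, the knob is held pressed on its stop at about 29 N, and the bubble rests between its lines, about 0.5 mm off centre; nothing else on the sill was touched, as far as the pictures and forces show.

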